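Pump up a microscope's air platform

ROBOT

A 7-joint arm with a two-finger parallel gripper is mounted at the origin on the work surface. World frame = base frame: x ahead of the robot, y to its left, z up, the work surface at z = 0. Lengths are in m, angles in rad, forces in N, time in s.
With the tool pointing down it reaches from about 0.425 to 0.95 m from the base axis. Payload 4.7 kg.
Tool frame: the origin (TCP) lies at the very end of the fingers, on their centre line; the grasp point (between the pads) lies 19 mm behind it; z points along the fingers, y is the direction in which the jaws open and shut (so a half turn about z gives the same grasp; the last joint's range is limited). The gripper opens to 85 mm and grips with 20 to 120 N. Pads are 22 mm wide; open, the fingers measure 114 mm over their backs; the gripper's body (76 mm by 85 mm) begins 54 mm behind the grasp point. The pads swing forward as they close: fully open they stand 13 mm farther back than shut.
Start: joints at [-1.13, 0.469, -0.049, 1.532, 0.024, 1.141, -0.082], TCP at [0.306, 0.602, 0.231] pointing down, gripper open.
Joint ranges: [-2.59, 2.59], [-0.33, 1.99], [-1.39, 1.29], [0.1, 2.45], [-1.04, 4.18], [0.21, 1.99], [-2.66, 2.66]. Speed limits (rad/s): [2.57, 2.57, 3.14, 3.14, 3.14, 3.14, 3.14].

INTERFACE

Orientations are given as [roll, pitch, yaw] about the fixed x, y, z axes, in that order (R = Rz(yaw) Ry(pitch) Rx(roll)).
In Python, from rig import * gives the robot as it stands.
- The arm moves only by the tool carry_out, never from a script. Its argument "motion" is a list that holds one entry, the list of rows, each a list of 5 numbers: the shift along the tool's x, y, z in mm, then the turn about the tool's z in rad, then the finger opening in mm, from 0 to 85.4. In form: [[[dx, dy, dz, twist, fingers], ...]]. A call has 1 to 20 rows; each row is the pose to reach, as a shift and turn from the pose commanded when the call began, along the tool's axes at that moment; what a row does not reach only later rows make up. A row lasts 1/8 s, in which the tool goes at most 62.5 mm and 10.7 degrees, less where a joint would pass 70% of its speed; a pose out of reach is approached as far as the arm can. A call with a gripper value outside its range is refused whole. The fingers move at their own pace and stop on an object; "squeeze" is the grip in N (left out, the last holds). Time passes only in rows, so rows that repeat a pose let the fingers close. It gives the time, the measured TCP pose, the force and the opening at its end, in the units of the state.
- read_state(): the state, without advancing time (a new reading comes with each control period).
- snapshot(name): name is "side" or "top"; returns the picture (480x640x3 uint8, red, green, blue); there is no depth.
- camera_info(name): a dict with "intrinsics" (3x3 intrinsics, pixels), "k1" (the pictures are not rectified: a ray, as slopes to the right and down, at radius r is drawn at 1 + k1 r^2 times it, then the intrinsics apply), "cam_to_world" (4x4, takes a point from camera to world coordinates). Camera axes: x right, y down, z forward; pixel columns grow to the right and rows downward; lengths in m; the calibration is good to about 2 mm. A picture is of the moment at which its call begins. camera_info takes no time and is no camera call.
- sign_off(): hands the job in, once; it reports no verdict.
Trained networks look in the newest picture that a camera, given by its name, has taken for a name from the list of things; names that differ only in an ending like _2 or _b are one class to them, and where a whole thing is asked for, a point or a joint stands for the part that bears it (a point fixed in the world has none). Each returns a list of dicts, best first, with "confidence" (0 to 1); they miss things now and then, are a little off and sometimes report something else, mostly with a low value. They report only what shows in the picture. A call takes as long as a camera call.
- boxes_of(target, camera): "box" ([left, top, right, bottom] in pixels, round what is visible of it).
- regions_of(target, camera): "region" (480x640 bool, what is visible of it) and "box" ([left, top, right, bottom] in pixels, round what is visible of it).
- tip_of(target, camera): "uv" ([column, row] in pixels: a listed point, or the origin of a listed thing).
The state is a dict: "time_s": time; "q": joint angles; "qvel": joint speeds; "tau": joint torques, N m; "tool_pos": TCP position; "tool_rot": TCP orientation; "ft_force": force on the tool from outside, world axes, zero at the start; "wrist_torque": the same for the moment, N m; "gripper_width": finger opening in m.
Only numpy, scipy, OpenCV 4.12 (cv2) and the standard library are available. Lean on these libraries where they do the work, as an engineer would, in place of code of your own. Each camera call takes 0.05 s, during which the arm holds its last target.

TASK

The air platform under the microscope has gone down. Push its release lever round until it lies shut against its stop, then pump the sprung knob with the fingertips, again and again, until the indicator pin stands fully out, and let the knob come back up. Take neither the lever nor the knob between the fingers, do not touch the pin or the microscope, and leave the other things where they are.

Things in the scene. Friction and masses are not known exactly. Their poses are not given: they have to be found in the camera images.
- platform: Air-cushioned anti-vibration platform under the microscope, fixed to the table: 400 (x) x 560 (y) x 68 mm high, origin at the centre of its underside; its x points away from the operator's side, its y to the left, z up. Aluminium deck behind, grey control strip 112 mm deep along its front (-x) edge, top 68 mm above the table. On the strip's centre line (platform x = -145 mm) stand, from right to left: pump knob (y = -190), indicator pin (y = -115), release lever (y = -40).
- knob_top (a point): Centre of the flat top of the pump knob: black mushroom knob 49 mm across and 19 mm thick on a 15 mm steel rod, its top 129 mm above the table when up. Moves with the knob.
- pump (a joint): Pump plunger, m: 0 = knob fully up, 0.030 = pressed fully down. It slides straight down. Its spring needs about 5 N to start and 9 N at the bottom, with the pumping load 10 to 15 N in all; the spring brings it back up by itself when the finger is taken away. With the release lever shut a full stroke raises the indicator about 2 mm; with the lever open pumping does nothing.
- indicator (a joint): Indicator pin, m: 0 = flush with the top of its brass bush, 0.016 = fully out against its stop. It only rises by pumping and stays where it has got to; pumping on when it is fully out does no harm. Starts somewhere below 0.004.
- indicator_pin: The indicator pin itself: plain steel, 12 mm across, rising straight up out of a brass bush 26 mm across. Not to be touched. Origin: centre of its top face.
- pin_bush (a point): Centre of the top face of the indicator pin's brass bush, 72 mm above the table; the pin's top is level with it at 0 and 16 mm above it when fully out.
- release (a joint): Release lever, rad: 0 = shut (the arm points to the platform's +y, to the left along the strip, against a small steel stop post), about 1.57 = fully open (the arm points to -x, towards the robot). Turns about a vertical axis through lever_hub, anticlockwise from above as it opens; friction holds it where it is left and about 2 N at the ball moves it. Starts at 1.2 to 1.55. Shut means within 0.1.
- lever_hub (a point): Point on the release lever's vertical turning axis at the height of the ball's centre, 110 mm above the table.
- lever_ball (a point): Centre of the black ball on the end of the lever: 20 mm across, 45 mm from the turning axis, its centre 110 mm above the table, on an 8 mm upright post that stands on the lever's flat arm (arm top 92 mm above the table). Two stop posts 8 mm across, tops 90 mm above the table, stand 30 mm from the axis.
- microscope: White upright microscope on the left part of the deck, 250 x 170 mm foot, 520 mm high, facing the robot; fixed. Its nearest part is about 100 mm from the shut lever's ball. Not to be touched. Origin: centre of its underside.
- oil_bottle: Small amber immersion-oil bottle, 28 mm across, 62 mm high, upright on the deck. Bystander. Origin: centre of its underside.
- spare_objective: Spare objective lens, a metal barrel 28 mm across, 52 mm high, upright on the deck. Bystander. Origin: centre of its underside.
- petri_dish: Clear petri dish, 60 mm across, 16 mm high, on the deck. Bystander. Origin: centre of its underside.
- slide_box: Flat slide box, 90 x 102 x 35 mm, on the deck. Bystander. Origin: centre of its underside.
- air_blower: Rubber dust blower standing on its flat end, 54 mm across, 95 mm high, on the table to the right of the platform. Bystander. Origin: centre of its underside.
- screwdriver: Screwdriver with black handle, 150 mm long, lying on the table in front of the platform. Bystander. Origin: under the middle of its length.
- specimen_tin: Round flat steel tin, 68 mm across, 32 mm high, on the table in front of the platform. Bystander. Origin: centre of its underside.
- mug: White mug, 78 mm across, 92 mm high, on the table to the right of the platform. Bystander. Origin: centre of its underside.

How it is judged:
By the outcome, as a careful person would: the job done as asked, in the order asked, and still so for the second after the job is handed in, with the robot touching nothing.
It also fails if it takes over 59 s, if anything falls off the work surface, if the arm or the gripper's body presses on something with over 40 N, if the wrist force passes 120 N, or if a joint passes its speed limit or range.

## Working session

There is one attempt and no reset: what is moved stays moved. The work goes in short steps, Python scripts to look and compute and a tool call to move; the robot and the scene stay as the last step left them, time stands still between calls to the robot, and variables do not carry over. Pictures are saved under pics/ and viewed, and the job is handed in when it is done.

Besides the shell and the picture viewer there is one more tool, called after "Request:" as name(argument=value, ...) on one line, values as JSON. carry_out: Moves the arm, as the interface text tells. Its arguments: {"type":"object","properties":{"motion":{"type":"array","items":{"type":"array","items":{"type":"array","items":{"type":"number"}}}},"squeeze":{"type":"number"}},"required":["motion"]}

```bash
mkdir -p pics; cat > h.py <<'E'
from rig import *
import numpy as np, cv2
def save(n,f):
    im=snapshot(n); cv2.imwrite(f'pics/{f}.png',im[:,:,::-1]); return im
def ray(n,uv):
    c=camera_info(n);K=np.array(c['intrinsics']);T=np.array(c['cam_to_world']);k=c['k1']
    d=np.array([(uv[0]-K[0,2])/K[0,0],(uv[1]-K[1,2])/K[1,1]]);s=d.copy()
    for _ in range(30): s=d/(1+k*(s@s))
    return T[:3,3],T[:3,:3]@np.array([s[0],s[1],1])
def atz(n,uv,z):
    o,d=ray(n,uv);return o+d*(z-o[2])/d[2]
def proj(n,p):
    c=camera_info(n);K=np.array(c['intrinsics']);T=np.array(c['cam_to_world']);k=c['k1']
    q=T[:3,:3].T@(np.array(p)-T[:3,3]);s=q[:2]/q[2];s=s*(1+k*(s@s));return K[:2,:2]@s+K[:2,2]
def tri(a,b):
    A=[];B=[]
    for n,uv in(('top',a),('side',b)):
        o,d=ray(n,uv);d=d/np.linalg.norm(d);P=np.eye(3)-np.outer(d,d);A.append(P);B.append(P@o)
    return np.linalg.lstsq(np.vstack(A),np.hstack(B),rcond=None)[0]
E
python3 - <<'E'
from h import *
np.set_printoptions(precision=4,suppress=True)
for n in('top','side'):
    save(n,n+'0'); print(n,np.array(camera_info(n)['cam_to_world'])[:3,3])
H=dict(knob_top=.129,pin_bush=.072,lever_hub=.110,lever_ball=.110,indicator_pin=.074,platform=0)
for t,z in H.items():
    r={}
    for n in('top','side'):
        l=tip_of(t,n)
        for e in l[:2]: print(t,n,e['uv'],round(e['confidence'],2),atz(n,e['uv'],z))
        if l:r[n]=l[0]['uv']
    if len(r)==2: print('  tri',tri(r['top'],r['side']))
s=read_state();print(s['time_s'],s['tool_pos'],s['tool_rot'],s['ft_force'],s['gripper_width'])
E
```

```text
top [0.3721 0.0246 1.1337]
side [ 0.3256 -0.9008  0.6655]
knob_top top [371.5, 278.1] 0.67 [ 0.5097 -0.0974  0.129 ]
knob_top side [288.1, 262.1] 0.59 [ 0.5121 -0.1034  0.129 ]
knob_top side [226.1, 305.7] 0.51 [ 0.3697 -0.2163  0.129 ]
  tri [ 0.5118 -0.0981  0.1253]
pin_bush top [332.9, 282.9] 0.61 [ 0.5163 -0.0134  0.072 ]
pin_bush side [280.5, 261.4] 0.88 [ 0.5157 -0.0116  0.072 ]
  tri [ 0.5158 -0.0133  0.0732]
lever_hub top [299.9, 278.9] 0.82 [0.5284 0.0608 0.11  ]
lever_hub side [278.2, 234.0] 0.94 [0.5242 0.0482 0.11  ]
  tri [0.5282 0.0612 0.1025]
lever_ball top [302.5, 301.8] 0.59 [0.4766 0.0602 0.11  ]
lever_ball side [260.3, 235.4] 0.75 [0.482  0.0519 0.11  ]
  tri [0.4802 0.06   0.1052]
indicator_pin top [336.7, 279.1] 0.43 [ 0.5239 -0.0232  0.074 ]
platform top [283.4, 232.5] 0.71 [0.6687 0.0946 0.    ]
platform side [222.9, 303.1] 0.73 [ 0.3745 -0.0405  0.    ]
  tri [ 0.5232  0.0722 -0.0313]
0.7 [0.3055 0.6019 0.2314] [ 3.1415 -0.      2.6718] [-0.6126 -0.5868  0.5395] 0.08521161875562902
```

View pics/top0.png

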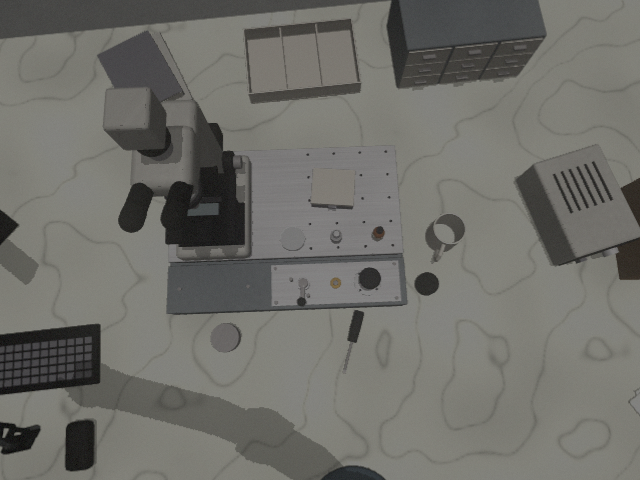

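View pics/side0.png

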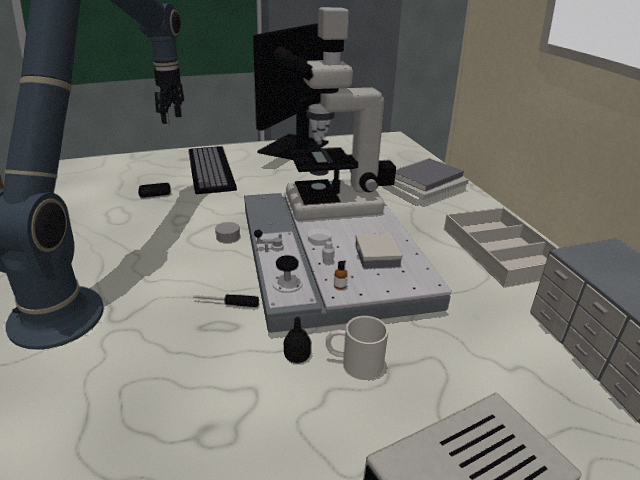

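```bash
python3 - <<'E'
import cv2,numpy as np
a=cv2.imread('pics/top0.png')[245:320,260:420]; b=cv2.imread('pics/side0.png')[220:310,230:330]
cv2.imwrite('pics/ct.png',cv2.convertScaleAbs(cv2.resize(a,None,fx=5,fy=5,interpolation=2),alpha=1.6))
cv2.imwrite('pics/cs.png',cv2.convertScaleAbs(cv2.resize(b,None,fx=6,fy=6,interpolation=2),alpha=1.6))
E
```

```text
(no output)
```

View pics/ct.png

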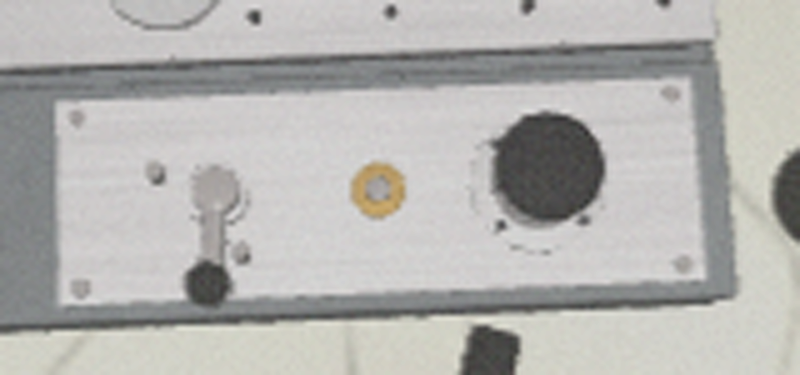

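View pics/cs.png

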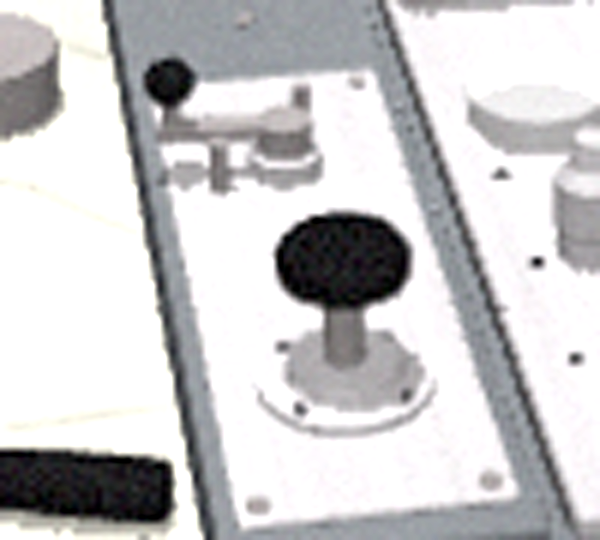

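```bash
python3 - <<'E'
from h import *
np.set_printoptions(precision=4,suppress=True)
for t,uv,z in(('ball',(301.6,301.6),.110),('hub',(303,282.6),.095),('bush',(335.7,282.9),.072),('knob',(369.8,278.3),.129),('stopA',(291.2,279.5),.09),('stopB',(308.4,295.5),.09)):
    print(t,atz('top',uv,z))
for t,uv,z in(('ball',(230+170/6,220+81/6),.110),('knob',(230+343/6,220+254/6),.129)):
    print(t,atz('side',uv,z))
a=atz('top',(260+55/5,245+100/5),.068);b=atz('top',(260+690/5,245+78/5),.068);d=a-b;print(np.arctan2(-d[0],d[1]))
a=atz('top',(260+60/5,245+303/5),.068);b=atz('top',(260+705/5,245+278/5),.068);d=a-b;print(np.arctan2(-d[0],d[1]))
E
```

```text
ball [0.4773 0.0621 0.11  ]
hub [0.5214 0.0551 0.095 ]
bush [ 0.5156 -0.0199  0.072 ]
knob [ 0.5097 -0.0936  0.129 ]
stopA [0.5323 0.0815 0.09  ]
stopB [0.4914 0.046  0.09  ]
ball [0.4791 0.0619 0.11  ]
knob [ 0.5101 -0.1038  0.129 ]
-0.07646266189652644
-0.07250552986300927
```

```bash
cat >> h.py <<'E'
def delta(p,yaw):
    s=read_state();from scipy.spatial.transform import Rotation as R
    M=R.from_euler('xyz',s['tool_rot']).as_matrix()
    return 1000*M.T@(np.array(p)-s['tool_pos']), -(np.arctan2(np.sin(yaw-s['tool_rot'][2]),np.cos(yaw-s['tool_rot'][2])))
def st():
    s=read_state();np.set_printoptions(precision=4,suppress=True)
    print(s['time_s'],np.array(s['tool_pos']),np.array(s['tool_rot']),np.array(s['ft_force']),s['gripper_width'])
E
python3 - <<'E'
from h import *
print(delta((.478,.015,.20),np.pi))
E
```

```text
(array([-419.46930259, -445.26221979,   31.294678  ]), np.float64(-0.46978768530842263))
```

Request:
carry_out(motion=[[[-20, -20, 0, 0, 0], [-55, -60, 0, -0.05, 0], [-95, -100, 0, -0.1, 0], [-135, -142, 0, -0.15, 0], [-175, -185, 0, -0.2, 0], [-215, -228, 0, -0.25, 0], [-255, -270, 0, -0.3, 0], [-295, -312, 0, -0.35, 0], [-335, -355, 5, -0.4, 0], [-370, -395, 15, -0.45, 0], [-400, -425, 25, -0.47, 0], [-419, -445, 31, -0.47, 0], [-419, -445, 31, -0.47, 0], [-419, -445, 31, -0.47, 0]]])

```text
time_s: 2.45
tool_pos: [0.4777, 0.0165, 0.2005]
tool_rot: [3.141, 0.0, -3.14]
ft_force: [0.2, 0.6, 0.3]
gripper_width: 0.0002
```

```bash
python3 - <<'E'
from h import *
st();save('top','t1');save('side','s1');st()
print(delta((.478,.018,.101),np.pi))
E
```

```text
2.45 [0.4777 0.0165 0.2005] [ 3.1408  0.0002 -3.1403] [0.2273 0.5602 0.348 ] 0.00022448864575379138
2.55 [0.4776 0.0169 0.2006] [ 3.1409  0.0004 -3.1389] [ 0.379  -0.5755 -1.1186] 0.00011699540043563014
(array([-0.3261,  1.0121, 99.5538]), np.float64(0.0027379167739794105))
```

View pics/s1.png

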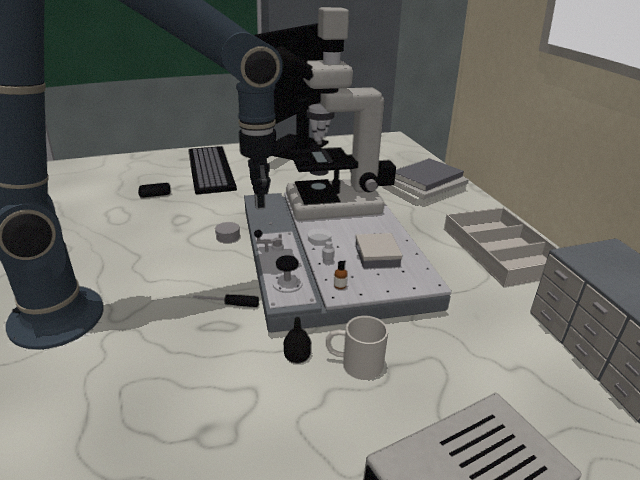

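View pics/t1.png

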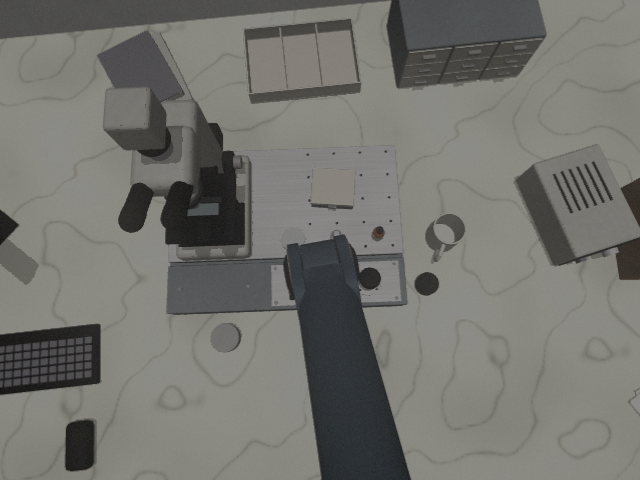

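Request:
carry_out(motion=[[[0, 0, 20, 0, 0], [0, 1, 45, 0, 0], [0, 1, 70, 0, 0], [0, 1, 90, 0, 0], [0, 1, 99, 0, 0], [0, 1, 99, 0, 0]]])

```text
time_s: 3.3
tool_pos: [0.4776, 0.0171, 0.1012]
tool_rot: [3.141, -0.001, -3.14]
ft_force: [-0.4, -0.8, 0.9]
gripper_width: -0.0001
```

```bash
python3 - <<'E'
from h import *
b=save('side','s2');st();b=b[200:310,220:330,::-1]
s=read_state();print(proj('side',s['tool_pos'])-[220,200])
cv2.imwrite('pics/cs2.png',cv2.convertScaleAbs(cv2.resize(b,None,fx=5,fy=5,interpolation=2),alpha=1.6))
E
```

```text
3.35 [0.478  0.0169 0.1017] [ 3.1413  0.0006 -3.1405] [0.1368 0.0095 0.705 ] 1.7982955043025625e-05
[41.5264 46.1421]
```

View pics/cs2.png

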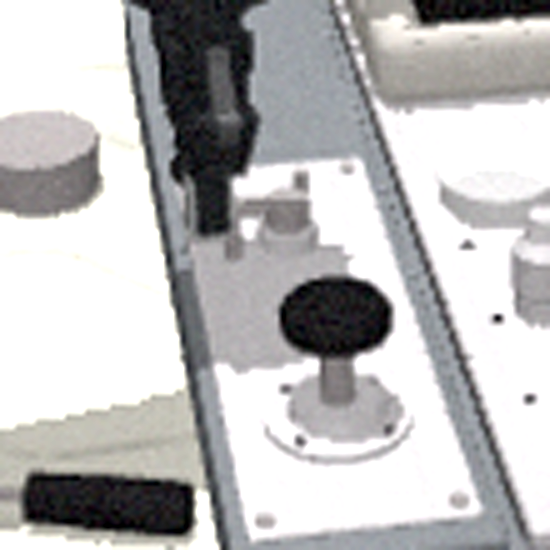

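Request:
carry_out(motion=[[[3, 8, 0, 0, 0], [6, 17, 0, 0, 0], [6.5, 26, 0, 0, 0], [7, 33, 0, 0, 0], [8, 39, 0, 0, 0], [8, 45, 0, 0, 0], [6.5, 52, 0, 0, 0], [4.5, 59, 0, 0, 0], [0, 66, 0, 0, 0], [-6, 73, 0, 0, 0], [-10, 77, 0, 0, 0], [-15, 80, 0, 0, 0], [-20, 83, 0, 0, 0], [-25, 84, 0, 0, 0], [-25, 84, 0, 0, 0]]])

```text
time_s: 5.22
tool_pos: [0.5036, 0.1009, 0.1014]
tool_rot: [3.141, 0.001, -3.141]
ft_force: [-0.5, 1.3, -0.1]
gripper_width: -0.0
```

```bash
python3 - <<'E'
from h import *
b=save('side','s3');st();b=b[200:310,220:330,::-1]
cv2.imwrite('pics/cs3.png',cv2.convertScaleAbs(cv2.resize(b,None,fx=5,fy=5,interpolation=2),alpha=1.6))
E
```

```text
5.275 [0.5035 0.1008 0.1015] [ 3.1409  0.0016 -3.1413] [-0.3326 -0.281   0.7475] -0.0001614688021527649
```

View pics/cs3.png

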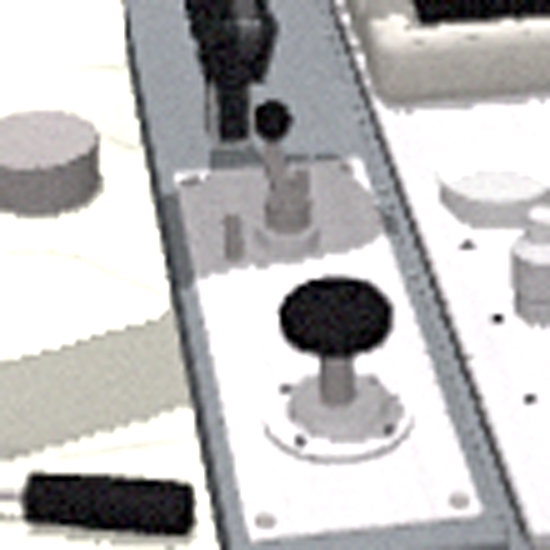

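Request:
carry_out(motion=[[[-2, 0, 0, 0, 0], [-4, 0, 0, 0, 0], [-4, 0, 0, 0, 0], [-4, 0, 0, 0, 0]]])

```text
time_s: 5.78
tool_pos: [0.5047, 0.1009, 0.1012]
tool_rot: [3.141, -0.004, -3.141]
ft_force: [-5.5, 1.3, 4.8]
gripper_width: 0.0002
```

```bash
python3 - <<'E'
from h import *
print(atz('side',(220+272/5,224),.11))
b=save('side','s4');st();b=b[200:310,220:330,::-1]
for e in tip_of('lever_ball','side')[:1]+tip_of('lever_hub','side')[:1]: print(e['uv'],atz('side',e['uv'],.11))
E
```

```text
[0.52567973 0.09854637 0.11      ]
5.825 [0.5047 0.1009 0.1012] [ 3.1412 -0.0041 -3.1408] [-5.4914  1.2129  4.5723] 0.0002554462829483263
[278.1, 232.4] [0.5256 0.0557 0.11  ]
[376.7, 259.6] [ 0.7077 -0.1128  0.11  ]
```

Request:
carry_out(motion=[[[-2, 0, 0, 0, 0], [-4, 0, 0, 0, 0], [-4, 0, 0, 0, 0], [-4, 0, 0, 0, 0]]])

```text
time_s: 6.42
tool_pos: [0.505, 0.1008, 0.1006]
tool_rot: [-3.141, -0.012, -3.14]
ft_force: [-14.3, 1.6, 8.9]
gripper_width: 0.0002
```

Request:
carry_out(motion=[[[10, 0, 0, 0, 0], [30, 0, 0, 0, 0], [38, 0, 0, 0, 0], [38, 0, -20, 0, 0], [38, 0, -50, 0, 0], [38, -15, -75, 0, 0], [32, -50, -80, 0, 0], [22, -90, -80, 0, 0], [12, -130, -80, 0, 0], [4, -170, -75, 0, 0], [2, -188, -65, 0, 0], [2, -195, -60, 0, 0], [2, -195, -60, 0, 0]]])

```text
time_s: 8.05
tool_pos: [0.5087, -0.0945, 0.1611]
tool_rot: [3.141, -0.0, 3.142]
ft_force: [-1.3, -0.8, 0.2]
gripper_width: 0.0001
```

```bash
python3 - <<'E'
from h import *
b=save('side','s5');a=save('top','t5');st();b=b[200:310,220:330,::-1]
for e in tip_of('lever_ball','side')[:1]+tip_of('lever_hub','side')[:1]: print(e['uv'],atz('side',e['uv'],.11))
cv2.imwrite('pics/cs5.png',cv2.convertScaleAbs(cv2.resize(b,None,fx=5,fy=5,interpolation=2),alpha=1.6))
cv2.imwrite('pics/ct5.png',cv2.convertScaleAbs(cv2.resize(a[245:320,260:420,::-1],None,fx=5,fy=5,interpolation=2),alpha=1.6))
E
```

```text
8.15 [ 0.509  -0.0935  0.1615] [ 3.1411  0.0005 -3.1398] [ 0.3902 -0.787  -0.0269] 6.404208172147096e-05
[275.1, 224.8] [0.5265 0.0941 0.11  ]
[280.0, 233.4] [0.5289 0.0499 0.11  ]
```

View pics/cs5.png

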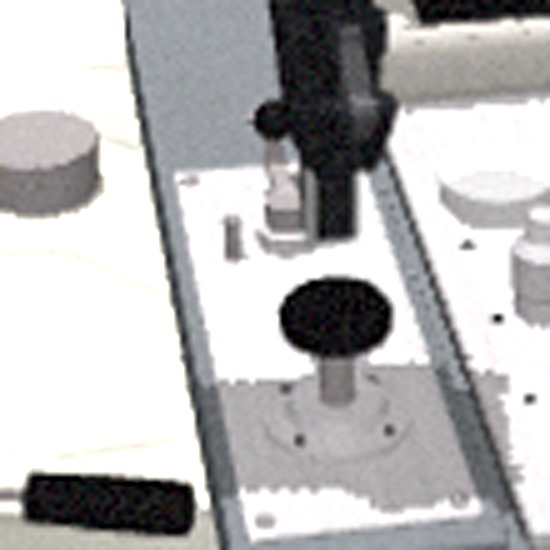

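View pics/ct5.png

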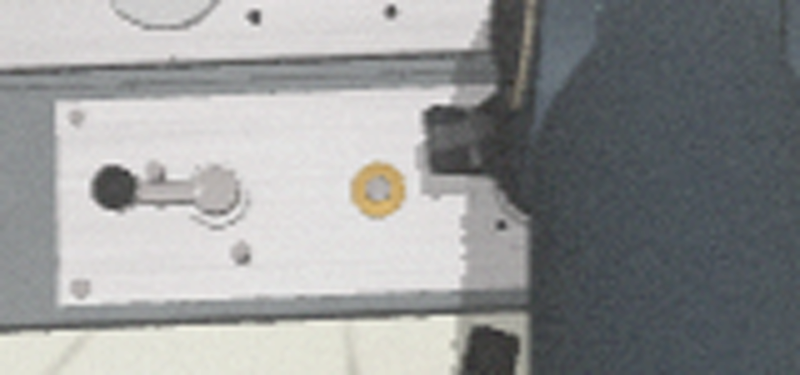

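Request:
carry_out(motion=[[[0, -1, 15, 0, 0], [0, -1, 28, 0, 0], [0, -1, 38, 0, 0], [0, -1, 48, 0, 0], [0, -1, 58, 0, 0], [0, -1, 66, 0, 0], [0, -1, 70, 0, 0], [0, -1, 70, 0, 0], [0, -1, 70, 0, 0]]])

```text
time_s: 9.38
tool_pos: [0.5085, -0.0954, 0.0985]
tool_rot: [3.137, -0.001, 3.141]
ft_force: [-21.0, 4.7, 67.1]
gripper_width: 0.0001
```

```bash
python3 - <<'E'
from h import *
b=save('side','s6');a=save('top','t6');st();b=b[200:310,220:330,::-1]
cv2.imwrite('pics/cs6.png',cv2.convertScaleAbs(cv2.resize(b,None,fx=5,fy=5,interpolation=2),alpha=1.6))
E
```

```text
9.475 [ 0.5085 -0.0954  0.0985] [ 3.1375 -0.0007  3.141 ] [-22.9325   5.2838  67.8634] 4.594168475615551e-05
```

View pics/cs6.png

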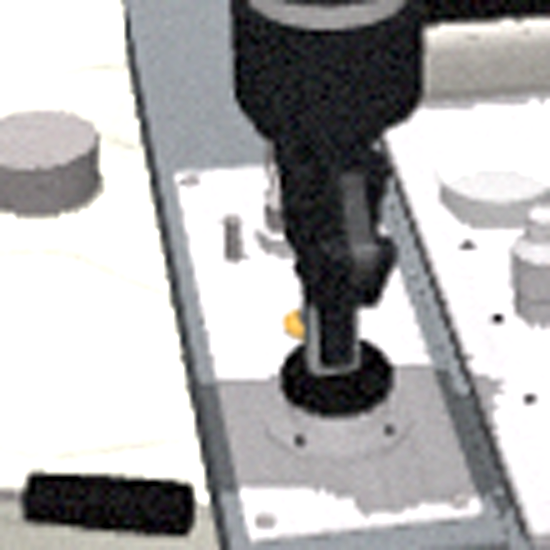

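Request:
carry_out(motion=[[[0, 0, -15, 0, 0], [0, 0, -32, 0, 0], [0, 0, -42, 0, 0], [0, 0, -42, 0, 0], [0, 0, -28, 0, 0], [0, 0, -14, 0, 0], [0, 0, -5, 0, 0], [0, 0, -5, 0, 0], [0, 0, -15, 0, 0], [0, 0, -32, 0, 0], [0, 0, -42, 0, 0], [0, 0, -42, 0, 0], [0, 0, -28, 0, 0], [0, 0, -14, 0, 0], [0, 0, -5, 0, 0], [0, 0, -5, 0, 0]]])

```text
time_s: 11.48
tool_pos: [0.5091, -0.0957, 0.0989]
tool_rot: [3.14, 0.0, 3.141]
ft_force: [-7.8, 2.5, 31.8]
gripper_width: -0.0002
```

```bash
python3 - <<'E'
from h import *
b=save('side','s7');a=save('top','t7');st();b=b[200:310,220:330,::-1]
cv2.imwrite('pics/cs7.png',cv2.convertScaleAbs(np.hstack([cv2.resize(b,(400,400),interpolation=2),cv2.resize(a[260:310,310:360,::-1],(400,400),interpolation=2)]),alpha=1.6))
E
```

```text
11.575 [ 0.5091 -0.0956  0.0989] [3.1402 0.0005 3.1414] [-7.7155  1.4532 31.5815] 0.0002519085240914538
```

View pics/cs7.png

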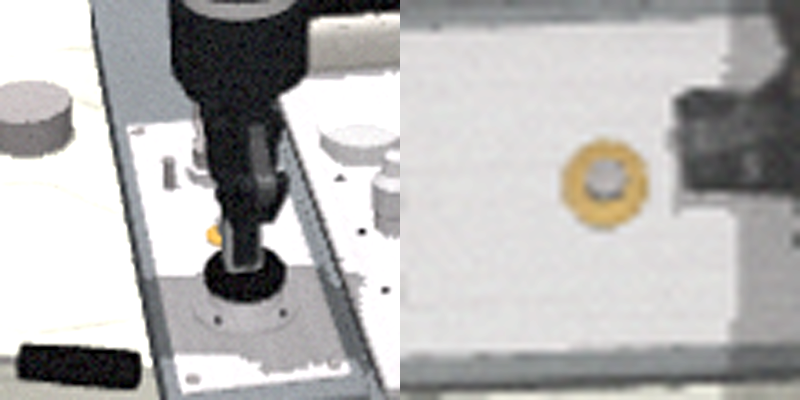

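Request:
carry_out(motion=[[[0, 0, -10, 0, 0], [0, 0, -27, 0, 0], [0, 0, -38, 0, 0], [0, 0, -38, 0, 0], [0, 0, -24, 0, 0], [0, 0, -10, 0, 0], [0, 0, 0, 0, 0], [0, 0, 0, 0, 0], [0, 0, -10, 0, 0], [0, 0, -27, 0, 0], [0, 0, -38, 0, 0], [0, 0, -38, 0, 0], [0, 0, -24, 0, 0], [0, 0, -10, 0, 0], [0, 0, 0, 0, 0], [0, 0, 0, 0, 0]]])

```text
time_s: 13.58
tool_pos: [0.5093, -0.0957, 0.0989]
tool_rot: [3.14, 0.0, 3.141]
ft_force: [-7.2, 1.9, 32.5]
gripper_width: -0.0001
```

Request:
carry_out(motion=[[[0, 0, -10, 0, 0], [0, 0, -27, 0, 0], [0, 0, -38, 0, 0], [0, 0, -38, 0, 0], [0, 0, -24, 0, 0], [0, 0, -10, 0, 0], [0, 0, 0, 0, 0], [0, 0, 0, 0, 0], [0, 0, -10, 0, 0], [0, 0, -27, 0, 0], [0, 0, -38, 0, 0], [0, 0, -38, 0, 0], [0, 0, -24, 0, 0], [0, 0, -10, 0, 0], [0, 0, 0, 0, 0], [0, 0, 0, 0, 0]]])

```text
time_s: 15.58
tool_pos: [0.5093, -0.0956, 0.0989]
tool_rot: [3.14, 0.0, 3.141]
ft_force: [-8.2, 1.9, 31.9]
gripper_width: 0.0
```

Request:
carry_out(motion=[[[0, 0, -10, 0, 0], [0, 0, -27, 0, 0], [0, 0, -38, 0, 0], [0, 0, -38, 0, 0], [0, 0, -24, 0, 0], [0, 0, -10, 0, 0], [0, 0, 0, 0, 0], [0, 0, 0, 0, 0], [0, 0, -10, 0, 0], [0, 0, -27, 0, 0], [0, 0, -38, 0, 0], [0, 0, -38, 0, 0], [0, 0, -24, 0, 0], [0, 0, -10, 0, 0], [0, 0, 0, 0, 0], [0, 0, 0, 0, 0]]])

```text
time_s: 17.58
tool_pos: [0.5093, -0.0957, 0.0988]
tool_rot: [3.14, 0.0, 3.141]
ft_force: [-8.3, 2.5, 33.8]
gripper_width: 0.0004
```

```bash
python3 - <<'E'
from h import *
b=save('side','s8');a=save('top','t8');st();b=b[200:310,220:330,::-1]
cv2.imwrite('pics/cs8.png',cv2.convertScaleAbs(np.hstack([cv2.resize(b,(400,400),interpolation=2),cv2.resize(a[260:310,310:360,::-1],(400,400),interpolation=2)]),alpha=1.6))
E
```

```text
17.675 [ 0.5093 -0.0957  0.0989] [3.1401 0.0007 3.1414] [-7.9674  2.182  33.7548] -0.00020790554111386236
```

View pics/cs8.png

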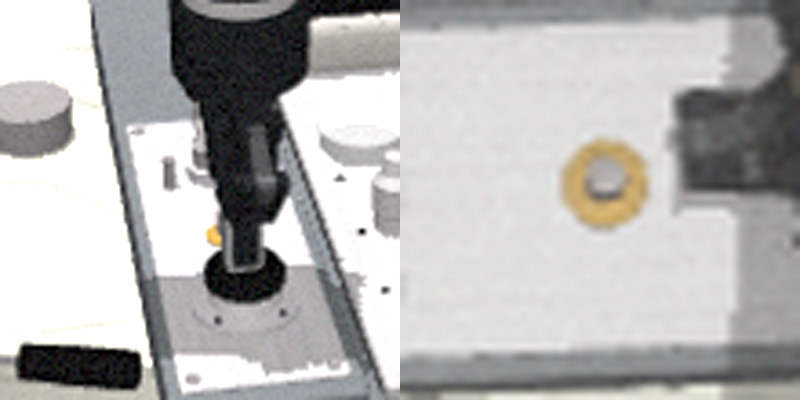

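Request:
carry_out(motion=[[[0, 0, -10, 0, 0], [0, 0, -27, 0, 0], [0, 0, -38, 0, 0], [0, 0, -38, 0, 0], [0, 0, -24, 0, 0], [0, 0, -10, 0, 0], [0, 0, 0, 0, 0], [0, 0, 0, 0, 0], [0, 0, -10, 0, 0], [0, 0, -27, 0, 0], [0, 0, -38, 0, 0], [0, 0, -38, 0, 0], [0, 0, -24, 0, 0], [0, 0, -10, 0, 0], [0, 0, 0, 0, 0], [0, 0, 0, 0, 0]]])

```text
time_s: 19.68
tool_pos: [0.5093, -0.0957, 0.0988]
tool_rot: [3.14, 0.0, 3.141]
ft_force: [-9.2, 1.2, 34.5]
gripper_width: 0.0
```

Request:
carry_out(motion=[[[0, 0, -10, 0, 0], [0, 0, -27, 0, 0], [0, 0, -38, 0, 0], [0, 0, -38, 0, 0], [0, 0, -24, 0, 0], [0, 0, -10, 0, 0], [0, 0, 0, 0, 0], [0, 0, 0, 0, 0], [0, 0, -10, 0, 0], [0, 0, -27, 0, 0], [0, 0, -38, 0, 0], [0, 0, -38, 0, 0], [0, 0, -24, 0, 0], [0, 0, -10, 0, 0], [0, 0, 0, 0, 0], [0, 0, 0, 0, 0]]])

```text
time_s: 21.68
tool_pos: [0.5093, -0.0957, 0.0989]
tool_rot: [3.14, 0.0, 3.141]
ft_force: [-7.9, 1.6, 33.8]
gripper_width: 0.0005
```

Request:
carry_out(motion=[[[0, 0, -10, 0, 0], [0, 0, -30, 0, 0], [0, 0, -60, 0, 0], [0, 0, -100, 0, 0], [40, 40, -130, 0, 0], [60, 100, -140, 0, 0], [70, 160, -140, 0, 0], [80, 220, -140, 0, 0], [90, 270, -140, 0, 0], [90, 310, -140, 0, 0], [90, 330, -140, 0, 0], [90, 330, -140, 0, 0]]])

```text
time_s: 23.18
tool_pos: [0.4183, 0.2346, 0.2351]
tool_rot: [-3.14, -0.002, -3.14]
ft_force: [0.6, -0.6, -0.0]
gripper_width: 0.0003
```

```bash
python3 - <<'E'
from h import *
b=save('side','s9');a=save('top','t9');st()
cv2.imwrite('pics/cs9.png',cv2.convertScaleAbs(np.hstack([cv2.resize(b[200:310,220:330,::-1],(400,400),interpolation=2),cv2.resize(a[260:310,310:360,::-1],(400,400),interpolation=2)]),alpha=1.6))
for t,z in dict(indicator_pin=.088,knob_top=.129,pin_bush=.072,lever_ball=.11).items():
    r={}
    for n in('top','side'):
        l=tip_of(t,n)
        if l:r[n]=l[0]['uv'];print(t,n,l[0]['uv'],l[0]['confidence'],atz(n,r[n],z))
    if len(r)==2:print(' tri',tri(r['top'],r['side']))
for z in(.074,.084,.088):print(z,proj('top',(.5156,-.0199,z)))
E
```

```text
23.275 [0.4189 0.2325 0.2356] [-3.14   -0.0011  3.1396] [-0.0879  0.0783  0.2534] 5.620725401769917e-06
indicator_pin top [336.2, 278.9] 0.56 [ 0.5225 -0.0215  0.088 ]
knob_top top [367.7, 278.1] 0.69 [ 0.5106 -0.089   0.129 ]
knob_top side [284.9, 262.3] 0.67 [ 0.5056 -0.1025  0.129 ]
 tri [ 0.5101 -0.0898  0.1205]
pin_bush top [335.2, 281.5] 0.8 [ 0.519  -0.0191  0.072 ]
pin_bush side [279.2, 262.2] 0.64 [ 0.5121 -0.0141  0.072 ]
 tri [ 0.5149 -0.0186  0.0752]
lever_ball top [281.4, 285.5] 0.76 [0.5182 0.1036 0.11  ]
lever_ball side [278.0, 222.8] 0.7 [0.5356 0.1024 0.11  ]
 tri [0.5269 0.1025 0.1095]
0.074 [335.7216 282.7708]
0.084 [335.8335 282.1699]
0.088 [335.8788 281.9264]
```

View pics/cs9.png

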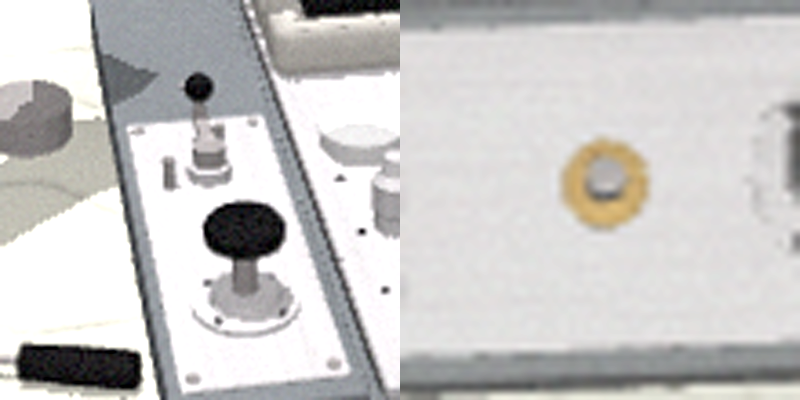

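View pics/t9.png

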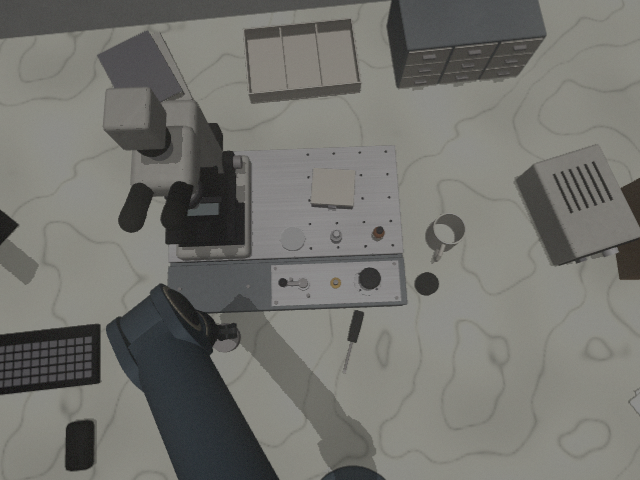

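```bash
python3 - <<'E'
import cv2,numpy as np
I={k:cv2.imread(f'pics/{k}.png',0)[274:292,327:345].astype(float) for k in('top0','t6','t7','t8','t9')}
for a,b in(('top0','t6'),('t6','t7'),('t7','t8'),('t8','t9'),('t7','t9'),('top0','t9')):
    d=I[b]-I[a];print(a,b,np.abs(d[5:13,5:13]).mean().round(2),np.abs(d[5:13,5:13]).max(),'bg',np.abs(d[:4]).mean().round(2))
for k in I:print(k);print(I[k][4:13,4:13].astype(int))
E
```

```text
top0 t6 6.66 20.0 bg 10.94
t6 t7 2.97 22.0 bg 1.33
t7 t8 3.05 21.0 bg 0.93
t8 t9 2.09 7.0 bg 4.76
t7 t9 3.39 23.0 bg 4.78
top0 t9 9.8 42.0 bg 9.81
top0
[[129 115  95  94  97  96  94 107 125]
 [115 102  96  97 100  98  99  95 101]
 [102  99  99  98  98  85  97  98  98]
 [ 96 103  94  97 100 101  89  98 102]
 [ 99 102  98 101 101 105 101 103 101]
 [ 99 102  90 100 104 105 100 101  98]
 [ 99 101  82  93 107 102  83  97 101]
 [ 99  99 103  92  93 101 104 103  96]
 [118 104 104 106 106 105 105 104  94]]
t6
[[138 124 104 103 104 102  99 114 133]
 [123 107 105 104 105 105 108 102 103]
 [110 105 107 106 103 105 105 107 104]
 [102 107 106 106 107 106  97 106 106]
 [105 107 107 107 109 110 109 107 108]
 [106 109  90 107 113 113 106 106 106]
 [105 109  90  94 108 102  88 105 109]
 [111 108 110 101  96 107 109 107 103]
 [128 109 111 114 115 113 113 108 102]]
t7
[[140 122 103 102 100 104 100 110 134]
 [124 103 102 106 104 105 106 104 105]
 [108 103 102 104 105 107  92 103 104]
 [104 107 105 103 107 108 106 108 107]
 [104 108 107 109 110 112 107  97 106]
 [105 108  88 106 112 113  98 105 106]
 [107 107  92  75  91  80  81 105 107]
 [106 109 109 102  98 106 111 109 105]
 [125 113 111 113 116 114 113 108 104]]
t8
[[139 124 103 100 104 104 101 113 134]
 [125 107 104  94  98 102 105 105 105]
 [110 104  97 105 104 105 105 105 103]
 [105 107 107 105 107 110 108 108 107]
 [106 108  90 105 111 112 112  93 106]
 [106 107  83 103 116 115  94 104 107]
 [108 107  90  65  70  63  78 105 108]
 [108 107 111 102  97 109 113 107 105]
 [125 110 114 113 114 113 110 110 104]]
t9
[[139 123 106 104 104 105 102 113 135]
 [126 108 105  92 104 104 106 106 108]
 [111 106  99 108 109 107 107 105 105]
 [108 110 108 109 109 111 110 110 110]
 [107 108  97 108 112 113 112 100 105]
 [105 110  85 104 117 118  96 106 110]
 [105 110  92  65  68  60  81 105 110]
 [111 108 112 102  99 111 112 110 106]
 [128 113 112 116 115 115 115 110 106]]
```

```bash
python3 - <<'E'
from h import *
a=cv2.imread('pics/side0.png',0);b=cv2.imread('pics/s9.png',0)
for i in(a,b):
    m=(i[250:275,270:305]<22);y,x=np.nonzero(m);print(x.mean(),y.mean(),x.min(),x.max(),y.min(),y.max())
d=cv2.absdiff(cv2.GaussianBlur(cv2.imread('pics/top0.png',0),(5,5),0),cv2.GaussianBlur(cv2.imread('pics/t9.png',0),(5,5),0))
cv2.imwrite('pics/d.png',cv2.convertScaleAbs(d,alpha=4))
sign_off();st()
E
```

```text
16.546558704453442 12.959514170040485 6 27 6 20
16.652173913043477 12.934782608695652 6 27 6 20
the job is handed in; nothing more can be done
the job is handed in; nothing more can be done
```

View pics/d.png

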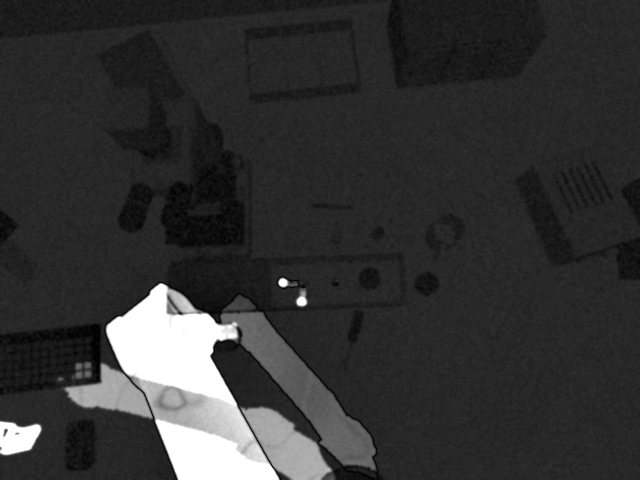

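I handed the job in at about 23 s with the lever shut, the indicator pin as far out as it would go, and the knob back up. No verdict is reported on hand-in.

- **Lever:** I pushed the ball round with the closed fingertips until it met its stop. The push reached 14 N with only about 0.3 mm more movement, and both cameras then showed the lever lying along the strip against the post.
- **Pump:** I gave the knob 13 strokes with the closed fingertips. Each one whose bottom position I read, including the last, reached the bottom (about 99 mm above the table). The first bottomed at about 68 N on the fingertips because I commanded it too deep; the later ones read 32–34 N.
- **Pin:** In the top camera it rose until the 9th stroke and did not change over the last four, so I take it to be fully out. The knob hid it from the side camera, and it shifts only about 1 pixel in the top view, so I did not measure its height directly.
- **Knob:** Its outline in the side picture matches the one from before pumping, so it is back up.
- **Other things:** Comparing the first and last top pictures, only the lever, the pin and the arm (with its shadow) have clearly changed. The specimen tin was partly under the arm in that view. There is also a faint line at the slide box's edge, which I took for a lighting difference because the arm never went near it.
- **Robot:** The arm is clear of everything, about 24 cm above the table, with its force reading near zero.

The networks' points were up to about 1 cm off now and then, so I used positions checked against the given layout instead.

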